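Set out the reagent station on its footprint pads

ROBOT

A 7-joint arm with a two-finger parallel gripper is mounted at the origin on a cart in front of the work surface, level with it; the furniture and walls round the work are solid. World frame = base frame: x ahead of the robot, y to its left, z up, the work surface at z = 0. Lengths are in m, angles in rad, forces in N, time in s.
With the tool pointing down it reaches from about 0.425 to 0.875 m from the base axis. Payload 4.7 kg.
Tool frame: the origin (TCP) lies between the finger pads; the fingertips stand 14 mm ahead of it and the grasp point (between the pads) lies 5 mm behind it; z points along the fingers, y is the line along which they close (so a half turn about z gives the same grasp; the last joint's range is limited). The gripper opens to 87 mm and grips with 3 to 60 N. Pads are 19 mm wide; open, the fingers measure 117 mm over their backs; the gripper's body (75 mm by 190 mm) begins 51 mm behind the grasp point.
Start: joints at [1.357, 0.321, -0.07, 1.45, 0.023, 1.371, -0.057], TCP at [0.147, -0.633, 0.237] pointing down, gripper open.
Joint ranges: [-2.86, 2.86], [-0.3, 2.09], [-1.38, 1.24], [0.06, 2.45], [-1.56, 4.7], [0.09, 2.05], [-2.69, 2.69]. Speed limits (rad/s): [2.57, 2.57, 3.14, 3.14, 3.14, 3.14, 3.14].

INTERFACE

Orientations are given as a rotation vector (axis times angle).
In Python, from bench import ctrl gives the robot as it stands.
- The arm moves only by the tool step_arm, never from a script. Its argument "commands" is a list of rows, each an object with "travel": the shift along the tool's x, y, z in m, a list of three; "turn": the turn, a rotation vector about the tool's x, y, z in degrees, a list of three. A call has 1 to 5 rows; each row is the pose to reach, as a shift and turn from the pose commanded when the call began, along the tool's axes at that moment; what a row does not reach only later rows make up. A row lasts 1/10 s, in which the tool goes at most 50 mm and 8.59 degrees, less where a joint would pass 70% of its speed; a pose out of reach is approached as far as the arm can. A call with a gripper value outside its range is refused whole. "gripper" is the opening, from 0 (shut) to 1 (fully open), set as the call begins (left out, the last holds). The fingers move at their own pace and stop on an object; "force" is the grip in N (left out, the last holds). Time passes only in rows, so rows that repeat a pose let the fingers close. It gives the time, the measured TCP pose, the force, the opening and the grip force at its end, in the units of the state.
- ctrl.get_state(): the state, without advancing time (a new reading comes with each control period).
- ctrl.get_image(name): name is "scene" or "top" or "wrist"; returns the picture (400x640x3 uint8, red, green, blue); there is no depth.
- ctrl.camera_model(name): a dict with "fx", "fy", "cx", "cy" (pixels), "k1" (the pictures are not rectified: a ray, as slopes to the right and down, at radius r is drawn at 1 + k1 r^2 times it, then the intrinsics apply), "R" (3x3) and "t" (3): a world point X has camera coordinates R X + t; the wrist camera has in their place "T_tool_cam" (4x4, takes a point from camera to tool coordinates, whose origin is the TCP and whose axes are the flange's). Camera axes: x right, y down, z forward; pixel columns grow to the right and rows downward; lengths in m; the calibration is good to about 2 mm. A picture is of the moment at which its call begins: read the wrist's pose just before it. camera_model takes no time and is no camera call.
- ctrl.close_job(): hands the job in; it is judged then, once.
The state is a dict: "time": time; "joint_positions": joint angles; "qd": joint speeds; "joint_torque": joint torques, N m; "position": TCP position; "tool_rot": TCP orientation; "ft_force": force on the tool from outside, world axes, zero at the start; "torque": the same for the moment, N m; "grip_width": opening from 0.0 (shut) to 1.0 (fully open); "grip_force": force on a finger pad.
Only numpy, scipy, OpenCV 4.12 (cv2) and the standard library are available. Lean on these libraries where they do the work, as an engineer would, in place of code of your own. Each camera call takes 0.05 s, during which the arm holds its last target. There are 200 camera calls.

TASK

Set out the station: put the brown screw-cap bottle, the brown dropper bottle, the bench timer and the glass stopper each on the white pad whose grey footprint matches it in shape and size, covering the footprint. Centre each one on its footprint; the bottles stand upright, the timer lies flat and square with its footprint (any of the four ways round), the stopper lies along its footprint (either way round). Do not tip the bottles over, and leave the white blue-capped bottle and the wash bottle where they stand.

Things in the scene. Friction and masses are not known exactly. Their poses are not given: they have to be found in the camera images.
- bottle: Brown (amber) screw-cap reagent bottle, white cap, standing: body 48 mm across up to about 80 mm height, cap 28 mm across, 106 mm high in all, about 0.17 kg. Origin: centre of its foot, z up its axis. Grip the body high, at 65 to 70 mm, so that its cap stays clear of the palm.
- dropper: Small brown (amber) dropper bottle with black rubber bulb, standing: body 33 mm across up to about 50 mm height, bulb 13 mm across, 88 mm high in all, about 0.06 kg. Origin: centre of its foot, z up its axis. Grip the body high, at about 46 mm, so that the bulb stays clear of the palm.
- timer: Grey bench timer lying flat, three buttons and a display on top: 58 mm (x) by 64 mm (y), body 18 mm high (20 with buttons), 0.06 kg. Origin: centre of the underside, z up. Grip it across either pair of sides.
- stopper: Clear/whitish ground-glass stopper lying on its side, flat underneath in effect (does not roll): 24 mm (x) by 49 mm long (y), 24 mm high, 0.014 kg. Origin: centre of the underside, z up. Grip across the 24 mm.
- pad_bottle: White square pad, 84 x 84 mm and 4 mm thick, screwed to the worktop (fixed), a small screw head at each corner; its top carries in grey the footprint of the brown bottle: the larger disc, 48 mm across, in the middle of the pad. Origin: centre of the underside, so the top is 4 mm above it; z up, x and y along the pad's edges.
- pad_dropper: White square pad, 84 x 84 mm and 4 mm thick, screwed to the worktop (fixed), a small screw head at each corner; its top carries in grey the footprint of the dropper bottle: the smaller disc, 33 mm across, in the middle of the pad. Origin: centre of the underside, so the top is 4 mm above it; z up, x and y along the pad's edges.
- pad_timer: White square pad, 84 x 84 mm and 4 mm thick, screwed to the worktop (fixed), a small screw head at each corner; its top carries in grey the footprint of the timer: the large, nearly square rectangle, 58 mm (x) by 64 mm (y), in the middle of the pad. Origin: centre of the underside, so the top is 4 mm above it; z up, x and y along the pad's edges.
- pad_stopper: White square pad, 84 x 84 mm and 4 mm thick, screwed to the worktop (fixed), a small screw head at each corner; its top carries in grey the footprint of the stopper: the small oblong, 24 mm (x) by 49 mm (y), in the middle of the pad. Origin: centre of the underside, so the top is 4 mm above it; z up, x and y along the pad's edges.
- white_bottle: Bystander, to be left alone: small white bottle with blue cap, 43 mm across, 95 mm high, loose. Origin: centre of its foot, z up.
- wash_bottle: Bystander, to be left alone: tall translucent plastic wash bottle with a bent spout, 75 mm across, 242 mm high, loose. Origin: at its foot, 14 mm (along its own y) from the axis of the body, z up. (Behind the right half of the worktop stands a big instrument, 0.42 m high: its front is at x = 0.58 for all y below 0.09; keep hand and arm in front of it when crossing between left and right.)

How it is judged:
At the end, for the whole second after the job is handed in: Each thing rests still and released on its own pad: within 12 mm of the pad's centre, origin under 8 mm above the pad's, tilt under 0.1 rad; timer within 0.25 rad of its footprint (quarter turns allowed), stopper's long axis within 0.25 rad of its footprint's (half turn allowed) (horizontal distance between bottle and pad_bottle below 0.012 m and z of bottle in the frame of pad_bottle below 0.008 m and angle between each of bottle, dropper, timer, stopper's own z axis and vertical below 0.1 rad and linear speed of each of bottle, dropper, timer, stopper below 0.02 m/s and angular speed of each of bottle, dropper, timer, stopper below 0.2 rad/s and horizontal distance between dropper and pad_dropper below 0.012 m and z of dropper in the frame of pad_dropper below 0.008 m and horizontal distance between timer and pad_timer below 0.012 m and z of timer in the frame of pad_timer below 0.008 m and horizontal distance between stopper and pad_stopper below 0.012 m and z of stopper in the frame of pad_stopper below 0.008 m and (angle between the x axis of timer and the x axis of pad_timer, either way round below 0.25 rad or angle between the x axis of timer and the y axis of pad_timer, either way round below 0.25 rad) and angle between the y axis of stopper and the y axis of pad_stopper, either way round below 0.25 rad); the robot touches nothing.
It fails at once if the small white blue-capped bottle is pushed more than 30 mm or knocked over (distance of white_bottle from where it was at the start of the episode above 0.03 m or angle between white_bottle's own z axis and vertical above 0.4 rad).
It fails at once if the wash bottle is pushed more than 30 mm or knocked over (distance of wash_bottle from where it was at the start of the episode above 0.03 m or angle between wash_bottle's own z axis and vertical above 0.4 rad).
It fails at once if the brown bottle or the dropper bottle is tipped over (leans more than 0.7 rad) (angle between any of bottle, dropper's own z axis and vertical above 0.7 rad).
It also fails if it takes over 120 s, if anything falls off the work surface, if the arm or the gripper's body presses on something with over 40 N, if the wrist force passes 120 N, or if a joint passes its speed limit or range.

## Working session

There is one attempt and no reset: what is moved stays moved. The work goes in short steps, Python scripts to look and compute and a tool call to move; the robot and the scene stay as the last step left them, time stands still between calls to the robot, and variables do not carry over. Pictures are saved under pics/ and viewed, at most 14 in all, crops included, and the job is handed in when it is done.

Besides the shell and the picture viewer there is one more tool, called after "Emit:" by a JSON object that holds its "method" and its "body", one argument or row to a line. step_arm: Moves the arm, as the interface text tells. Its arguments: {"type":"object","properties":{"commands":{"type":"array"},"gripper":{"type":"number"},"force":{"type":"number"}},"required":["commands"]}

```bash
mkdir -p pics; ls
python3 - <<'E'
from bench import ctrl
import cv2
s=ctrl.get_state()
print({k:s[k] for k in ("time","position","tool_rot","grip_width")})
for n in("top","scene"):
    cv2.imwrite(f"pics/{n}0.png",ctrl.get_image(n)[:,:,::-1]); print(ctrl.camera_model(n))
print(ctrl.camera_model("wrist"))
E
```

```text
pics
{'time': 0.0, 'position': array([ 0.14662753, -0.63271005,  0.23545968]), 'tool_rot': array([-3.11938094e+00, -3.56914269e-01,  5.16026054e-04]), 'grip_width': 1.0001961466197502}
{'fx': 364.87580485767063, 'fy': 364.87580485767063, 'cx': 316.31196755292115, 'cy': 204.05801537229198, 'k1': -0.021219595780157512, 'R': array([[ 0.00787174, -0.99991217,  0.0106625 ],
       [-0.98163232, -0.00975957, -0.1905328 ],
       [ 0.19062013, -0.00896683, -0.98162292]]), 't': array([0.00500689, 0.5029457 , 1.37179777])}
{'fx': 443.02398032244025, 'fy': 443.02398032244025, 'cx': 325.0092429916394, 'cy': 200.142569189427, 'k1': 0.01288746561473313, 'R': array([[-0.4280756 , -0.90358095, -0.01710987],
       [-0.62745834,  0.31078018, -0.71394097],
       [ 0.65042087, -0.29488498, -0.69999682]]), 't': array([0.22368766, 0.33542893, 1.16885954])}
{'fx': 330.3090244172879, 'fy': 330.3090244172879, 'cx': 314.9001317811151, 'cy': 195.17857579440556, 'k1': 0.017752822578121105, 'T_tool_cam': array([[-1.16025069e-04, -9.58792540e-01, -2.84107114e-01,
         7.78217541e-02],
       [ 9.99999882e-01, -2.45364555e-04,  4.19660908e-04,
        -1.10166864e-03],
       [-4.72077563e-04, -2.84107032e-01,  9.58792455e-01,
        -1.47865458e-01],
       [ 0.00000000e+00,  0.00000000e+00,  0.00000000e+00,
         1.00000000e+00]])}
```

View pics/top0.png

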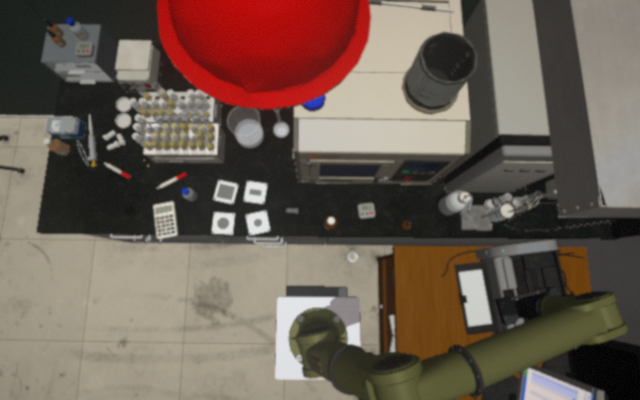

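View pics/scene0.png

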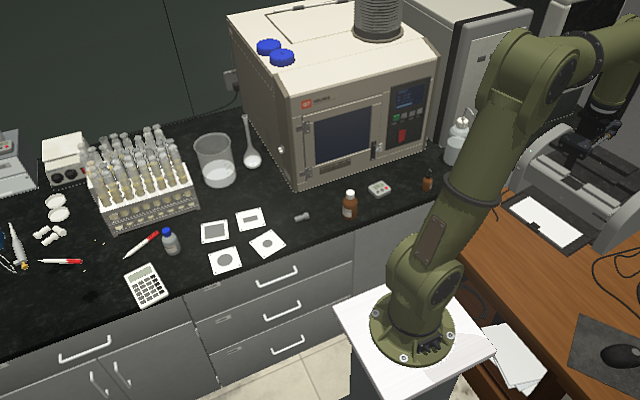

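The top view shows the pads: timer (226,191), stopper (256,192), large disc (223,223) and small disc (258,223). The stopper is at (292,211), bottle (330,222), timer (366,210), dropper (406,225), white bottle (190,193) and wash bottle (457,202). The scene view agrees with this layout.

```bash
cat > h.py <<'E'
from bench import ctrl
import cv2, numpy as np, sys
from scipy.spatial.transform import Rotation as Ro
def cam(name):
    m=ctrl.camera_model(name)
    if name=="wrist":
        s=ctrl.get_state(); R=Ro.from_rotvec(s["tool_rot"]).as_matrix(); T=m["T_tool_cam"]
        return m,R@T[:3,:3],R@T[:3,3]+s["position"]
    return m,m["R"].T,-m["R"].T@m["t"]
def cast(c,uv,z):
    m,R,o=c; uv=np.atleast_2d(np.asarray(uv,float))
    K=np.array([[m["fx"],0,m["cx"]],[0,m["fy"],m["cy"]],[0,0,1]])
    p=cv2.undistortPoints(uv[:,None],K,np.array([m["k1"],0,0,0]))[:,0]
    d=np.c_[p,np.ones(len(p))]@R.T
    return (o+d*((z-o[2])/d[:,2])[:,None])[:,:3]
def look(fn,name="wrist"):
    c=cam(name); im=ctrl.get_image(name)[:,:,::-1].copy(); cv2.imwrite("pics/"+fn,im); return c,im
def go(xyz,yaw=None):
    """travel in tool axes, and turn (deg, tool) to put the tool straight down, tool y axis at world angle yaw (mod pi)"""
    s=ctrl.get_state(); R=Ro.from_rotvec(s["tool_rot"]); M=R.as_matrix()
    tr=M.T@(np.array(xyz)-s["position"])
    cur=np.degrees(np.arctan2(M[1,1],M[0,1]))
    yaw=cur if yaw is None else cur+(yaw-cur+90)%180-90
    a=np.radians(yaw); y=np.array([np.cos(a),np.sin(a),0]); z=np.array([0,0,-1.]); G=np.c_[np.cross(y,z),y,z]
    print("pos",s["position"].round(4),"yaw",cur.round(1),"t",round(s["time"],2),"| travel",tr.round(4),"turn",np.degrees(Ro.from_matrix(M.T@G).as_rotvec()).round(2), "F",s["ft_force"].round(1),"w",round(s["grip_width"],3),"q7",round(s["joint_positions"][6],2))
E
python3 - <<'E'
from h import *
c=cam("top")
for n,uv,z in [("ptimer",(226,191),.004),("pstop",(256,192),.004),("pbot",(223,223),.004),("pdrop",(258,223),.004),("stop",(292,211),.012),("bottle",(330,221),.1),("timer",(366,210),.018),("drop",(406,225),.05),("white",(189,193),.08)]:
    print(n,cast(c,uv,z)[0].round(3))
print(Ro.from_rotvec(ctrl.get_state()["tool_rot"]).as_matrix().round(3))
E
```

```text
ptimer [0.562 0.374 0.004]
pstop [0.559 0.253 0.004]
pbot [0.431 0.379 0.004]
pdrop [0.433 0.24  0.004]
stop [0.481 0.106 0.012]
bottle [ 0.429 -0.041  0.1  ]
timer [ 0.487 -0.188  0.018]
drop [ 0.424 -0.337  0.05 ]
white [0.535 0.497 0.08 ]
[[ 0.974  0.226 -0.   ]
 [ 0.226 -0.974  0.002]
 [-0.    -0.002 -1.   ]]
```

```bash
python3 -c "
from h import *
go((.42,-.337,.2),90)"
```

```text
pos [ 0.1466 -0.6328  0.2356] yaw -76.9 t 0.1 | travel [ 0.3331 -0.2263  0.0359] turn [-0.1   0.02 13.05] F [-0.2  0.6 -0.1] w 0.998 q7 -0.06
```

Emit:
{"method": "step_arm", "body": {
  "commands": [
    {"travel": [0.04, -0.03, 0], "turn": [0, 0, 3]},
    {"travel": [0.08, -0.055, 0], "turn": [0, 0, 6]},
    {"travel": [0.12, -0.08, 0], "turn": [0, 0, 9]},
    {"travel": [0.16, -0.11, 0], "turn": [0, 0, 11]},
    {"travel": [0.2, -0.135, 0], "turn": [0, 0, 13]}
  ]
}}

```text
time: 0.6
position: [0.312, -0.4544, 0.2362]
tool_rot: [-3.141, 0.001, 0.001]
ft_force: [-0.0, -0.0, 0.7]
grip_width: 0.997
grip_force: 0.0
```

```bash
python3 -c "
from h import *
print(ctrl.get_state()['joint_positions'].round(2))
go((.42,-.337,.2),90)"
```

```text
[ 1.1   0.12 -0.2   1.69  0.02  1.33 -0.67]
pos [ 0.312  -0.4544  0.2362] yaw -90.0 t 0.6 | travel [ 0.108  -0.1174  0.0362] turn [-0.03  0.03 -0.02] F [-0.  -0.   0.7] w 0.997 q7 -0.67
```

Emit:
{"method": "step_arm", "body": {
  "commands": [
    {"travel": [0.03, -0.03, 0]},
    {"travel": [0.06, -0.06, 0.01]},
    {"travel": [0.09, -0.09, 0.02]},
    {"travel": [0.108, -0.117, 0.036]},
    {"travel": [0.108, -0.117, 0.036]}
  ]
}}

```text
$.commands[0]: bad value
```

```bash
python3 -c "
from h import *
look('w1.png');go((.42,-.337,.2),90)"
```

```text
pos [ 0.3202 -0.4472  0.2366] yaw -89.4 t 0.65 | travel [ 0.1007 -0.109   0.0375] turn [-0.27 -0.24  0.57] F [ 4.9  6.  -1. ] w 0.996 q7 -0.67
```

View pics/w1.png

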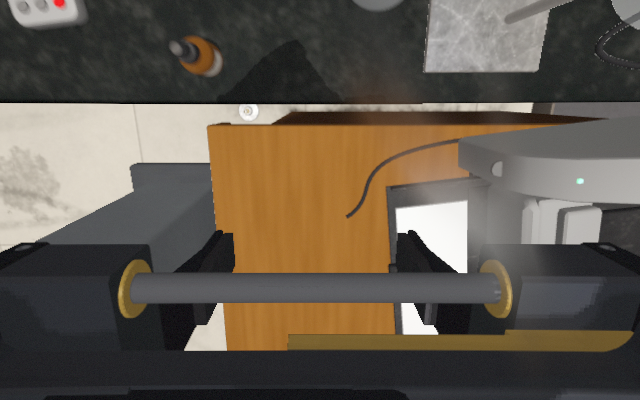

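The dropper shows at (200,55) and the timer at the top left.

Emit:
{"method": "step_arm", "body": {
  "commands": [
    {"travel": [0.03, -0.03, 0], "turn": [0, 0, 0]},
    {"travel": [0.06, -0.06, 0.01], "turn": [0, 0, 0]},
    {"travel": [0.09, -0.09, 0.02], "turn": [0, 0, 0]},
    {"travel": [0.11, -0.12, 0.036], "turn": [0, 0, 0]},
    {"travel": [0.11, -0.12, 0.036], "turn": [0, 0, 0]}
  ]
}}

```text
time: 1.15
position: [0.4237, -0.3298, 0.1982]
tool_rot: [-3.136, -0.017, 0.003]
ft_force: [0.2, -0.1, 0.1]
grip_width: 0.996
grip_force: 0.0
```

```bash
python3 -c "
from h import *
ctrl.get_image('wrist')
look('w2.png');go((.42,-.337,.2),90)"
```

```text
pos [ 0.421  -0.3357  0.1998] yaw -89.8 t 1.25 | travel [-0.001   0.0013 -0.0002] turn [-0.03  0.08  0.19] F [ 1.  -0.7  0.3] w 0.998 q7 -0.98
```

View pics/w2.png

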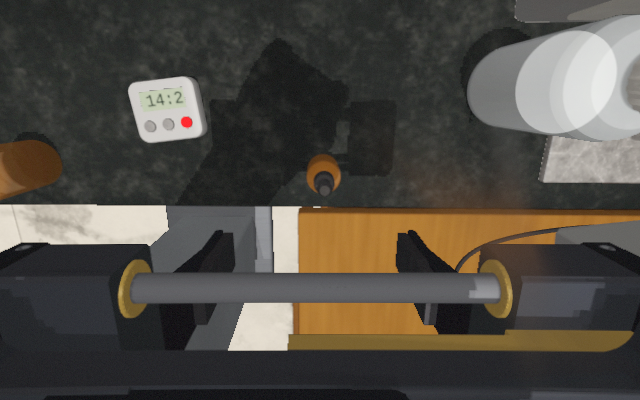

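The dropper shows its amber body at (323,173) and bulb tip at (324,188). The timer is at (167,109), and the wash bottle's near edge is at (470,90).

Run:
```python
from h import *
c=cam("wrist"); im=cv2.imread("pics/w2.png"); hsv=cv2.cvtColor(im,cv2.COLOR_BGR2HSV)
print("bulb tip",cast(c,(324,187),.085).round(4)," shoulder mid",cast(c,(323,172),.05).round(4))
m=cv2.inRange(hsv,(5,120,70),(25,255,255))[145:200,295:350]; ys,xs=np.nonzero(m); print(xs.min()+295,xs.max()+295,ys.min()+145,ys.max()+145)
print("sides z.03",cast(c,[(xs.min()+295,172),(xs.max()+295,172)],.04).round(4))
g=cv2.inRange(hsv[60:160,110:225],(0,0,120),(180,90,255)); k,_=cv2.findContours(g,cv2.RETR_EXTERNAL,cv2.CHAIN_APPROX_SIMPLE)
k=max(k,key=cv2.contourArea).reshape(-1,2)+[110,60]; P=cast(c,k,.016)[:,:2].astype(np.float32); print("timer",cv2.minAreaRect(P))
print("wash",cast(c,[(470,90),(480,130)],.1).round(3))
```

```text
bulb tip [[ 0.4276 -0.3422  0.085 ]]  shoulder mid [[ 0.4324 -0.3422  0.05  ]]
306 340 154 192
sides z.03 [[ 0.4301 -0.3262  0.04  ]
 [ 0.4302 -0.3586  0.04  ]]
timer ((0.4854816198348999, -0.19065245985984802), (0.05762578919529915, 0.06503544747829437), 6.970644950866699)
wash [[ 0.503 -0.445  0.1  ]
 [ 0.475 -0.456  0.1  ]]
```

Emit:
{"method": "step_arm", "body": {
  "commands": [
    {"travel": [0.008, 0.0065, 0.02], "turn": [0, 0, 8]},
    {"travel": [0.008, 0.0065, 0.05], "turn": [0, 0, 15]},
    {"travel": [0.008, 0.0065, 0.085], "turn": [0, 0, 15]},
    {"travel": [0.008, 0.0065, 0.12], "turn": [0, 0, 15]},
    {"travel": [0.008, 0.0065, 0.15], "turn": [0, 0, 15]}
  ]
}}

```text
time: 1.75
position: [0.4273, -0.345, 0.0491]
tool_rot: [3.113, -0.413, -0.001]
ft_force: [-0.9, -0.5, 0.2]
grip_width: 0.998
grip_force: 0.0
```

Emit:
{"method": "step_arm", "body": {
  "commands": [
    {"travel": [0, 0, 0.009], "turn": [0, 0, 0]},
    {"travel": [0, 0, 0.009], "turn": [0, 0, 0]},
    {"travel": [0, 0, 0.009], "turn": [0, 0, 0]}
  ]
}}

```text
time: 2.05
position: [0.4296, -0.3444, 0.043]
tool_rot: [3.113, -0.41, 0.003]
ft_force: [0.0, -0.1, 0.5]
grip_width: 1.002
grip_force: 0.0
```

Emit:
{"method": "step_arm", "body": {
  "commands": [
    {"travel": [0, 0, 0], "turn": [0, 0, 0]},
    {"travel": [0, 0, 0], "turn": [0, 0, 0]},
    {"travel": [0, 0, 0], "turn": [0, 0, 0]},
    {"travel": [0, 0, 0], "turn": [0, 0, 0]},
    {"travel": [0, 0, 0], "turn": [0, 0, 0]}
  ],
  "gripper": 0.2,
  "force": 12
}}

```text
time: 2.55
position: [0.4291, -0.343, 0.0418]
tool_rot: [3.115, -0.408, 0.0]
ft_force: [-0.1, -0.2, -0.7]
grip_width: 0.627
grip_force: 0.0
```

Emit:
{"method": "step_arm", "body": {
  "commands": [
    {"travel": [0, 0, 0], "turn": [0, 0, 0]},
    {"travel": [0, 0, 0], "turn": [0, 0, 0]},
    {"travel": [0, 0, 0], "turn": [0, 0, 0]},
    {"travel": [0, 0, 0], "turn": [0, 0, 0]},
    {"travel": [0, 0, 0], "turn": [0, 0, 0]}
  ]
}}

```text
time: 3.05
position: [0.429, -0.3428, 0.0415]
tool_rot: [-3.115, 0.408, 0.0]
ft_force: [0.6, 1.1, -0.1]
grip_width: 0.379
grip_force: 12.0
```

Emit:
{"method": "step_arm", "body": {
  "commands": [
    {"travel": [0, 0, -0.02], "turn": [0, 0, 0]},
    {"travel": [0, 0, -0.05], "turn": [0, 0, 0]},
    {"travel": [0, 0, -0.09], "turn": [0, 0, -5]},
    {"travel": [0, 0, -0.13], "turn": [0, 0, -10]},
    {"travel": [0, 0, -0.16], "turn": [0, 0, -15]}
  ]
}}

```text
time: 3.55
position: [0.4294, -0.3433, 0.2041]
tool_rot: [3.14, 0.007, 0.003]
ft_force: [0.2, 0.4, -1.4]
grip_width: 0.377
grip_force: 12.0
```

```bash
python3 -c "
from h import *
go((.45,-.15,.2),90)"
```

```text
pos [ 0.4294 -0.3433  0.2041] yaw -89.7 t 3.55 | travel [ 0.0215 -0.1932  0.0038] turn [ 0.1  -0.09  0.26] F [ 0.2  0.4 -1.4] w 0.377 q7 -0.98
```

Emit:
{"method": "step_arm", "body": {
  "commands": [
    {"travel": [0.01, -0.03, 0], "turn": [0, 0, 0]},
    {"travel": [0.02, -0.07, 0], "turn": [0, 0, 0]},
    {"travel": [0.02, -0.11, 0], "turn": [0, 0, 0]},
    {"travel": [0.02, -0.15, 0], "turn": [0, 0, 0]},
    {"travel": [0.02, -0.19, 0], "turn": [0, 0, 0]}
  ]
}}

```text
time: 4.05
position: [0.4485, -0.1514, 0.2014]
tool_rot: [3.141, 0.001, -0.0]
ft_force: [0.5, 0.4, -0.9]
grip_width: 0.375
grip_force: 12.0
```

Emit:
{"method": "step_arm", "body": {
  "commands": [
    {"travel": [0, -0.04, 0], "turn": [0, 0, 0]},
    {"travel": [0, -0.08, 0], "turn": [0, 0, 0]},
    {"travel": [0, -0.12, 0], "turn": [0, 0, 0]},
    {"travel": [0, -0.16, 0], "turn": [0, 0, 0]},
    {"travel": [0, -0.19, 0], "turn": [0, 0, 0]}
  ]
}}

```text
time: 4.55
position: [0.4482, 0.0397, 0.2016]
tool_rot: [3.141, 0.005, 0.001]
ft_force: [0.4, -0.1, -1.1]
grip_width: 0.378
grip_force: 12.0
```

Emit:
{"method": "step_arm", "body": {
  "commands": [
    {"travel": [0, -0.04, 0], "turn": [0, 0, 0]},
    {"travel": [0, -0.09, 0], "turn": [0, 0, 0]},
    {"travel": [0, -0.13, 0], "turn": [0, 0, 0]},
    {"travel": [0, -0.17, 0], "turn": [0, 0, 0]},
    {"travel": [0, -0.2, 0], "turn": [0, 0, 0]}
  ]
}}

```text
time: 5.05
position: [0.4478, 0.2397, 0.2017]
tool_rot: [-3.141, -0.005, -0.001]
ft_force: [-0.5, -0.4, -0.8]
grip_width: 0.376
grip_force: 12.0
```

```bash
python3 -c "
from h import *
ctrl.get_image('wrist');ctrl.get_image('wrist')
c,im=look('w3.png');go((.45,.24,.2),90)
import pickle;pickle.dump(c,open('w3.pkl','wb'))"
```

```text
pos [0.4476 0.2393 0.2014] yaw -89.7 t 5.2 | travel [ 0.0024 -0.0007  0.0014] turn [-0.06  0.04  0.33] F [-0.8 -0.4 -1.3] w 0.376 q7 -2.18
```

View pics/w3.png

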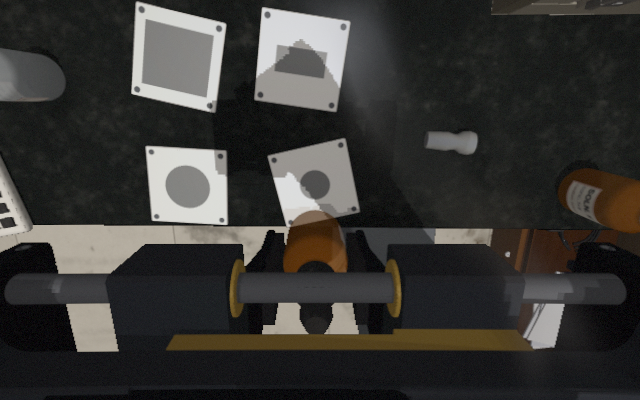

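Pads: timer (179,58), stopper (303,60), bottle (188,186), dropper (316,184). The stopper lies at (450,141), thick end to the right. The bottle is at (600,200).

Run:
```python
from h import *
import pickle; c=pickle.load(open('w3.pkl','rb')); im=cv2.imread("pics/w3.png"); hsv=cv2.cvtColor(im,cv2.COLOR_BGR2HSV)
m=cv2.inRange(hsv,(0,0,95),(180,60,255)); m[225:]=0
L=lambda a,z:cv2.minAreaRect(cast(c,a,z)[:,:2].astype(np.float32))
ks,_=cv2.findContours(m,cv2.RETR_EXTERNAL,cv2.CHAIN_APPROX_NONE)
for k in ks:
    if cv2.contourArea(k)>500:
        k=k.reshape(-1,2); print("px",k.mean(0).round(),"z4mm",L(k,.004))
g=cv2.cvtColor(im,cv2.COLOR_BGR2GRAY)
for n,(x,y) in dict(timer=(179,58),stop=(303,75),bot=(188,186),drop=(316,184)).items():
    f=cv2.floodFill(cv2.GaussianBlur(g,(3,3),0),np.zeros((402,642),np.uint8),(x,y),255,12,12,cv2.FLOODFILL_MASK_ONLY|cv2.FLOODFILL_FIXED_RANGE|(255<<8))[2][1:-1,1:-1]
    k=np.argwhere(f)[:,::-1]; print(n,g[y,x],"fp",len(k),L(k,.004))
print("bottle cap? ",cast(c,(600,200),.05))
```

```text
px [  9. 200.] z4mm ((0.41647568345069885, 0.5799779295921326), (0.06750495731830597, 0.028519995510578156), 11.577310562133789)
px [187. 185.] z4mm ((0.43092599511146545, 0.38119760155677795), (0.08482856303453445, 0.08444426953792572), 86.91625213623047)
px [314. 181.] z4mm ((0.4348125457763672, 0.2444574236869812), (0.08361351490020752, 0.0840412825345993), 13.127224922180176)
px [452. 141.] z4mm ((0.481687992811203, 0.1017717719078064), (0.05041584372520447, 0.021679285913705826), 85.72247314453125)
px [15. 85.] z4mm ((0.5295668244361877, 0.5422767996788025), (0.05256073921918869, 0.03605739027261734), 38.87089920043945)
px [300.  59.] z4mm ((0.5576679706573486, 0.25856149196624756), (0.08448578417301178, 0.08406289666891098), 82.37553405761719)
px [176.  56.] z4mm ((0.5579981207847595, 0.37822088599205017), (0.08445503562688828, 0.0842822790145874), 78.15013885498047)
timer 132 fp 4031 ((0.5583904981613159, 0.37876391410827637), (0.06199154257774353, 0.056383486837148666), 78.3405990600586)
stop 124 fp 6 ((0.5452480316162109, 0.25678691267967224), (1.0717849363572896e-07, 0.004915602505207062), 0.4988338053226471)
bot 132 fp 1348 ((0.43046364188194275, 0.3816346526145935), (0.04497770220041275, 0.04439443349838257), 41.75006866455078)
drop 81 fp 539 ((0.4355604648590088, 0.2422860562801361), (0.029978111386299133, 0.025162871927022934), 38.49944305419922)
bottle cap?  [[ 0.43356078 -0.02321529  0.05      ]]
```

Emit:
{"method": "step_arm", "body": {
  "commands": [
    {"travel": [-0.013, -0.005, 0.03], "turn": [0, 0, 0]},
    {"travel": [-0.013, -0.005, 0.07], "turn": [0, 0, 0]},
    {"travel": [-0.013, -0.005, 0.11], "turn": [0, 0, 0]},
    {"travel": [-0.013, -0.005, 0.14], "turn": [0, 0, 0]},
    {"travel": [-0.013, -0.005, 0.148], "turn": [0, 0, 0]}
  ]
}}

```text
time: 5.7
position: [0.4334, 0.2388, 0.0501]
tool_rot: [3.138, -0.001, -0.009]
ft_force: [-0.9, 0.1, -0.2]
grip_width: 0.374
grip_force: 12.0
```

```bash
python3 -c "
from h import *
ctrl.get_image('wrist')
go((.435,.2445,.0455),90)"
```

```text
pos [0.4339 0.2395 0.0509] yaw -90.0 t 5.75 | travel [ 0.0011 -0.005   0.0053] turn [ 0.14  0.28 -0.05] F [ 0.4 -0.7 -1. ] w 0.375 q7 -2.35
```

Emit:
{"method": "step_arm", "body": {
  "commands": [
    {"travel": [0.001, -0.004, 0.002], "turn": [0, 0, 0]},
    {"travel": [0.001, -0.004, 0.005], "turn": [0, 0, 0]},
    {"travel": [0.001, -0.004, 0.005], "turn": [0, 0, 0]}
  ]
}}

```text
time: 6.05
position: [0.4374, 0.2465, 0.0497]
tool_rot: [-3.141, -0.001, -0.003]
ft_force: [0.0, -0.6, -0.4]
grip_width: 0.377
grip_force: 12.0
```

Emit:
{"method": "step_arm", "body": {
  "commands": [
    {"travel": [0, 0, 0], "turn": [0, 0, 0]},
    {"travel": [0, 0, 0], "turn": [0, 0, 0]},
    {"travel": [0, 0, 0], "turn": [0, 0, 0]},
    {"travel": [0, 0, 0], "turn": [0, 0, 0]}
  ],
  "gripper": 0.75
}}

```text
time: 6.45
position: [0.4366, 0.2461, 0.0487]
tool_rot: [3.141, 0.001, 0.001]
ft_force: [-1.0, 0.1, -0.1]
grip_width: 0.654
grip_force: 0.0
```

Emit:
{"method": "step_arm", "body": {
  "commands": [
    {"travel": [0, 0, -0.03], "turn": [0, 0, 0]},
    {"travel": [0, 0, -0.07], "turn": [0, 0, 0]},
    {"travel": [0, 0, -0.11], "turn": [0, 0, 0]},
    {"travel": [0, 0, -0.155], "turn": [0, 0, 0]}
  ],
  "gripper": 1.0
}}

```text
time: 6.85
position: [0.4357, 0.2458, 0.2045]
tool_rot: [3.141, 0.002, -0.002]
ft_force: [1.3, -0.4, -0.4]
grip_width: 0.971
grip_force: 0.0
```

Emit:
{"method": "step_arm", "body": {
  "commands": [
    {"travel": [0.01, 0.04, 0], "turn": [0, 0, 0]},
    {"travel": [0.01, 0.08, 0], "turn": [0, 0, 0]},
    {"travel": [0.01, 0.12, 0], "turn": [0, 0, 0]},
    {"travel": [0.01, 0.16, 0], "turn": [0, 0, 0]},
    {"travel": [0.01, 0.2, 0], "turn": [0, 0, 0]}
  ]
}}

```text
time: 7.35
position: [0.4464, 0.0445, 0.2038]
tool_rot: [3.141, 0.002, 0.001]
ft_force: [-0.3, -0.8, -0.0]
grip_width: 0.998
grip_force: 0.0
```

Run:
```python
from h import *
ctrl.get_image('wrist');ctrl.get_image('wrist')
c,im=look('w4.png');go((.43,-.03,.2),90)
import pickle;pickle.dump(c,open('w4.pkl','wb'))
```

```text
pos [0.4465 0.0433 0.2034] yaw -90.3 t 7.5 | travel [-0.0162  0.0734  0.0035] turn [ 0.04  0.01 -0.28] F [ 0.4  0.  -0.1] w 1.0 q7 -1.67
```

View pics/w4.png

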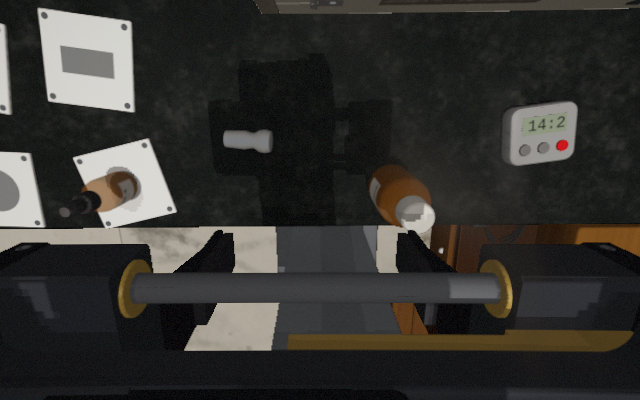

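The dropper stands on its pad at (125,185). The bottle's cap is at (416,215), the stopper at (248,140) and the timer at (540,132).

Run:
```python
from h import *
import pickle; c=pickle.load(open('w4.pkl','rb')); im=cv2.imread("pics/w4.png"); hsv=cv2.cvtColor(im,cv2.COLOR_BGR2HSV)
L=lambda a,z:cv2.minAreaRect(cast(c,a,z)[:,:2].astype(np.float32))
def big(x0,x1,y0,y1,m):
    ks,_=cv2.findContours(m[y0:y1,x0:x1].copy(),cv2.RETR_EXTERNAL,cv2.CHAIN_APPROX_NONE)
    return max(ks,key=cv2.contourArea).reshape(-1,2)+[x0,y0]
m=cv2.inRange(hsv,(0,0,100),(180,90,255))
print("stopper",L(big(210,290,115,165,m),.01)); k=big(385,445,192,240,m); print("cap",k.min(0),k.max(0),L(k,.1))
print("timer",L(big(490,590,90,175,m),.014))
o=cv2.inRange(hsv,(5,120,60),(25,255,255)); k=big(362,440,160,226,o); print("body",k.min(0),k.max(0),L(k,.05))
o=cv2.inRange(hsv,(5,60,60),(25,255,255)); k=big(75,140,165,215,o); print("dropper",k.min(0),k.max(0)); print(cast(c,[(k[:,0].max(),183)],.01), cast(c,(66,211),.085))
print("pads",L(big(72,178,136,228,m),.004),L(big(35,138,5,115,m),.004))
```

```text
stopper ((0.48091569542884827, 0.11084385216236115), (0.046292319893836975, 0.019389139488339424), 89.5241928100586)
cap [385 196] [434 239] ((0.4296669661998749, -0.03620916232466698), (0.03946680948138237, 0.037026628851890564), 89.51251983642578)
timer ((0.48586854338645935, -0.18815597891807556), (0.05773891508579254, 0.06379198282957077), 7.344449520111084)
body [377 172] [430 225] ((0.43129920959472656, -0.04127205163240433), (0.04509711638092995, 0.04901019111275673), 37.9900016784668)
dropper [ 81 172] [136 211]
[[0.43812098 0.22961521 0.01      ]] [[0.43322856 0.25012055 0.085     ]]
pads ((0.434406042098999, 0.2440696358680725), (0.08409352600574493, 0.08499839901924133), 13.379408836364746) ((0.5574490427970886, 0.2588963508605957), (0.08498255908489227, 0.0842532366514206), 82.42539978027344)
```

Run:
```python
from h import *
import pickle; c=pickle.load(open('w4.pkl','rb'))
print(cast(c,[(416,215),(397,215),(434,215),(416,197),(416,233)],.105).round(4))
go((.43,-.04,.18),90)
```

```text
[[ 0.434  -0.0393  0.105 ]
 [ 0.4341 -0.0243  0.105 ]
 [ 0.4338 -0.0535  0.105 ]
 [ 0.4488 -0.0382  0.105 ]
 [ 0.4186 -0.0405  0.105 ]]
pos [0.4465 0.0433 0.2034] yaw -90.3 t 7.5 | travel [-0.0161  0.0834  0.0235] turn [ 0.04  0.01 -0.28] F [ 0.4  0.  -0.1] w 1.0 q7 -1.67
```

Emit:
{"method": "step_arm", "body": {
  "commands": [
    {"travel": [-0.012, 0.04, 0], "turn": [0, 0, 0]},
    {"travel": [-0.0125, 0.082, 0], "turn": [0, 0, 0]},
    {"travel": [-0.0125, 0.082, 0.02], "turn": [0, 0, 0]},
    {"travel": [-0.0125, 0.082, 0.055], "turn": [0, 0, 0]},
    {"travel": [-0.0125, 0.082, 0.09], "turn": [0, 0, 0]}
  ]
}}

```text
time: 8.0
position: [0.4351, -0.0349, 0.1132]
tool_rot: [3.141, 0.003, 0.004]
ft_force: [0.6, -0.8, 0.2]
grip_width: 1.001
grip_force: 0.0
```

Emit:
{"method": "step_arm", "body": {
  "commands": [
    {"travel": [0, 0, 0.03], "turn": [0, 0, 0]},
    {"travel": [0, 0, 0.051], "turn": [0, 0, 0]},
    {"travel": [0, 0, 0.051], "turn": [0, 0, 0]},
    {"travel": [0, 0, 0.051], "turn": [0, 0, 0]}
  ]
}}

```text
time: 8.4
position: [0.4346, -0.0348, 0.0629]
tool_rot: [-3.141, -0.004, 0.0]
ft_force: [0.8, -0.3, -0.4]
grip_width: 1.0
grip_force: 0.0
```

Emit:
{"method": "step_arm", "body": {
  "commands": [
    {"travel": [0, 0, 0], "turn": [0, 0, 0]},
    {"travel": [0, 0, 0], "turn": [0, 0, 0]},
    {"travel": [0, 0, 0], "turn": [0, 0, 0]},
    {"travel": [0, 0, 0], "turn": [0, 0, 0]},
    {"travel": [0, 0, 0], "turn": [0, 0, 0]}
  ],
  "gripper": 0.3,
  "force": 20
}}

```text
time: 8.9
position: [0.4346, -0.0369, 0.063]
tool_rot: [3.14, 0.001, 0.002]
ft_force: [-0.0, -4.1, 3.5]
grip_width: 0.634
grip_force: 1.8
```

Emit:
{"method": "step_arm", "body": {
  "commands": [
    {"travel": [0, 0, 0], "turn": [0, 0, 0]},
    {"travel": [0, 0, 0], "turn": [0, 0, 0]},
    {"travel": [0, 0, 0], "turn": [0, 0, 0]},
    {"travel": [0, 0, 0], "turn": [0, 0, 0]}
  ]
}}

```text
time: 9.3
position: [0.4347, -0.0369, 0.063]
tool_rot: [3.14, 0.001, 0.002]
ft_force: [-0.0, -6.1, 6.0]
grip_width: 0.564
grip_force: 19.8
```

Emit:
{"method": "step_arm", "body": {
  "commands": [
    {"travel": [0, 0, -0.02], "turn": [0, 0, 0]},
    {"travel": [0, 0, -0.05], "turn": [0, 0, 0]},
    {"travel": [0, 0, -0.085], "turn": [0, 0, 0]},
    {"travel": [0.008, 0, -0.12], "turn": [0, 0, 0]},
    {"travel": [0.015, 0, -0.14], "turn": [0, 0, 0]}
  ]
}}

```text
time: 9.8
position: [0.4498, -0.0345, 0.2042]
tool_rot: [-3.14, -0.003, -0.003]
ft_force: [0.7, -0.2, -2.0]
grip_width: 0.55
grip_force: 20.0
```

Emit:
{"method": "step_arm", "body": {
  "commands": [
    {"travel": [0, -0.03, 0], "turn": [0, 0, 0]},
    {"travel": [0, -0.07, 0], "turn": [0, 0, 0]},
    {"travel": [0, -0.11, 0], "turn": [0, 0, 0]},
    {"travel": [0, -0.15, 0], "turn": [0, 0, 0]},
    {"travel": [0, -0.19, 0], "turn": [0, 0, 0]}
  ]
}}

```text
time: 10.3
position: [0.4474, 0.1566, 0.2015]
tool_rot: [-3.14, -0.002, 0.004]
ft_force: [1.4, -0.3, -2.3]
grip_width: 0.552
grip_force: 20.0
```

Emit:
{"method": "step_arm", "body": {
  "commands": [
    {"travel": [0, -0.04, 0], "turn": [0, 0, 0]},
    {"travel": [0, -0.08, 0], "turn": [0, 0, 0]},
    {"travel": [0, -0.12, 0], "turn": [0, 0, 0]},
    {"travel": [0, -0.16, 0], "turn": [0, 0, 0]},
    {"travel": [0, -0.19, 0], "turn": [0, 0, 0]}
  ]
}}

```text
time: 10.8
position: [0.4463, 0.3474, 0.2013]
tool_rot: [-3.14, -0.006, 0.007]
ft_force: [0.2, 0.1, -2.1]
grip_width: 0.549
grip_force: 20.0
```

```bash
python3 -c "
from h import *
go((.431,.381,.2),90)"
```

```text
pos [0.4463 0.3474 0.2013] yaw -89.8 t 10.8 | travel [-0.0152 -0.0337  0.0014] turn [-0.1   0.25  0.21] F [ 0.2  0.1 -2.1] w 0.549 q7 -2.48
```

Emit:
{"method": "step_arm", "body": {
  "commands": [
    {"travel": [-0.008, -0.017, 0], "turn": [0, 0, -7]},
    {"travel": [-0.015, -0.034, 0], "turn": [0, 0, -14]},
    {"travel": [-0.015, -0.034, 0.03], "turn": [0, 0, -20]},
    {"travel": [-0.015, -0.034, 0.07], "turn": [0, 0, -20]},
    {"travel": [-0.015, -0.034, 0.1], "turn": [0, 0, -20]}
  ]
}}

```text
time: 11.3
position: [0.4312, 0.3778, 0.0993]
tool_rot: [3.093, 0.549, -0.008]
ft_force: [0.6, -1.4, -3.0]
grip_width: 0.542
grip_force: 20.0
```

Emit:
{"method": "step_arm", "body": {
  "commands": [
    {"travel": [0, 0, 0.025], "turn": [0, 0, 0]},
    {"travel": [0, 0, 0.025], "turn": [0, 0, 0]}
  ]
}}

```text
time: 11.5
position: [0.43, 0.376, 0.0729]
tool_rot: [3.091, 0.548, -0.015]
ft_force: [-0.3, -0.2, -2.5]
grip_width: 0.549
grip_force: 20.0
```

```bash
python3 -c "
from h import *
ctrl.get_image('wrist')
go((.431,.381,.0675))"
```

```text
pos [0.4313 0.3774 0.0754] yaw -69.9 t 11.55 | travel [ 0.001  -0.0035  0.0079] turn [-0.01  0.36  0.  ] F [-0.2  0.3 -2.5] w 0.547 q7 -2.32
```

Emit:
{"method": "step_arm", "body": {
  "commands": [
    {"travel": [0.001, -0.003, 0.004], "turn": [0, 0, 0]},
    {"travel": [0.001, -0.003, 0.007], "turn": [0, 0, 0]},
    {"travel": [0.001, -0.003, 0.007], "turn": [0, 0, 0]}
  ]
}}

```text
time: 11.85
position: [0.4339, 0.3817, 0.0712]
tool_rot: [-3.093, -0.547, -0.001]
ft_force: [0.7, -1.0, -2.0]
grip_width: 0.548
grip_force: 20.0
```

Emit:
{"method": "step_arm", "body": {
  "commands": [
    {"travel": [-0.001, 0, 0.002], "turn": [0, 0, 0]},
    {"travel": [-0.001, 0, 0.003], "turn": [0, 0, 0]},
    {"travel": [-0.001, 0, 0.003], "turn": [0, 0, 0]}
  ]
}}

```text
time: 12.15
position: [0.4329, 0.3809, 0.0677]
tool_rot: [3.094, 0.547, 0.001]
ft_force: [-0.1, -0.9, -1.7]
grip_width: 0.547
grip_force: 20.0
```

Emit:
{"method": "step_arm", "body": {
  "commands": [
    {"travel": [0, 0, 0], "turn": [0, 0, 0]},
    {"travel": [0, 0, 0], "turn": [0, 0, 0]},
    {"travel": [0, 0, 0], "turn": [0, 0, 0]},
    {"travel": [0, 0, 0], "turn": [0, 0, 0]},
    {"travel": [0, 0, 0], "turn": [0, 0, 0]}
  ],
  "gripper": 1.0
}}

```text
time: 12.65
position: [0.4329, 0.3809, 0.0676]
tool_rot: [3.094, 0.547, 0.0]
ft_force: [1.1, -0.2, -0.1]
grip_width: 0.921
grip_force: 0.0
```

Emit:
{"method": "step_arm", "body": {
  "commands": [
    {"travel": [0, 0, -0.02], "turn": [0, 0, 0]},
    {"travel": [0, 0, -0.05], "turn": [0, 0, 0]},
    {"travel": [0, 0, -0.09], "turn": [0, 0, 7]},
    {"travel": [0, 0, -0.13], "turn": [0, 0, 14]},
    {"travel": [0, 0, -0.135], "turn": [0, 0, 20]}
  ]
}}

```text
time: 13.15
position: [0.4343, 0.3835, 0.2079]
tool_rot: [-3.136, 0.005, -0.01]
ft_force: [-0.1, 0.8, -0.4]
grip_width: 0.998
grip_force: 0.0
```

```bash
python3 -c "
from h import *
go((.47,.12,.2),90)"
```

```text
pos [0.4343 0.3835 0.2079] yaw -90.2 t 13.15 | travel [0.0365 0.2634 0.0068] turn [-0.29 -0.38 -0.19] F [-0.1  0.8 -0.4] w 0.998 q7 -2.56
```

Emit:
{"method": "step_arm", "body": {
  "commands": [
    {"travel": [0.003, 0.027, 0], "turn": [0, 0, -8]},
    {"travel": [0.006, 0.054, 0], "turn": [0, 0, -16]},
    {"travel": [0.009, 0.081, 0], "turn": [0, 0, -24]},
    {"travel": [0.012, 0.108, 0], "turn": [0, 0, -32]},
    {"travel": [0.0155, 0.137, 0], "turn": [0, 0, -40]}
  ]
}}

```text
time: 13.65
position: [0.4482, 0.2432, 0.2025]
tool_rot: [2.948, 1.086, -0.0]
ft_force: [-0.1, 0.5, -0.1]
grip_width: 0.996
grip_force: 0.0
```

Emit:
{"method": "step_arm", "body": {
  "commands": [
    {"travel": [-0.015, 0.023, 0], "turn": [0, 0, -8]},
    {"travel": [-0.03, 0.046, 0], "turn": [0, 0, -16]},
    {"travel": [-0.045, 0.069, 0], "turn": [0, 0, -24]},
    {"travel": [-0.06, 0.092, 0], "turn": [0, 0, -32]},
    {"travel": [-0.076, 0.115, 0], "turn": [0, 0, -40]}
  ]
}}

```text
time: 14.15
position: [0.4643, 0.1059, 0.2026]
tool_rot: [2.399, 2.027, -0.0]
ft_force: [0.9, 1.1, -0.1]
grip_width: 0.994
grip_force: 0.0
```

Emit:
{"method": "step_arm", "body": {
  "commands": [
    {"travel": [0, 0, 0], "turn": [0, 0, -5]},
    {"travel": [0, 0, 0], "turn": [0, 0, -10]},
    {"travel": [0, 0, 0], "turn": [0, 0, -10]}
  ]
}}

```text
time: 14.45
position: [0.4642, 0.1068, 0.2025]
tool_rot: [2.22, 2.222, -0.0]
ft_force: [-0.4, -0.6, 0.1]
grip_width: 1.0
grip_force: 0.0
```

Run:
```python
from h import *
ctrl.get_image('wrist')
c,im=look('w5.png');go((.465,.11,.017),0)
import pickle;pickle.dump(c,open('w5.pkl','wb'))
```

```text
pos [0.4642 0.1072 0.2025] yaw -0.0 t 14.55 | travel [0.0029 0.0008 0.1855] turn [ 0.01  0.02 -0.03] F [ 0.2  0.6 -0.3] w 1.0 q7 -0.28
```

View pics/w5.png

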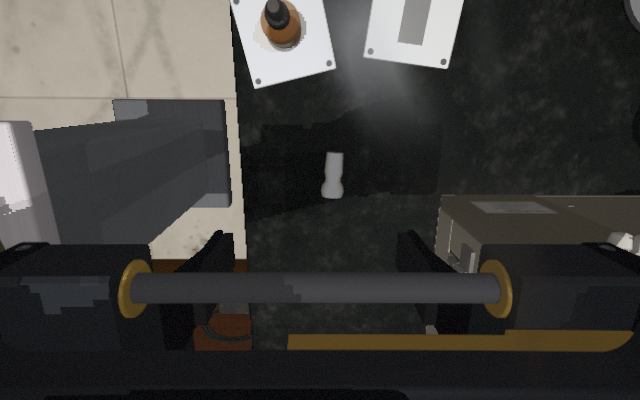

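The stopper is at (333,175), thick end down. The instrument's near corner is at about (440,195).

Run:
```python
from h import *
import pickle; c=pickle.load(open('w5.pkl','rb')); im=cv2.imread("pics/w5.png"); hsv=cv2.cvtColor(im,cv2.COLOR_BGR2HSV)
m=cv2.inRange(hsv,(0,0,95),(180,90,255))[140:210,305:360]
ks,_=cv2.findContours(m.copy(),cv2.RETR_EXTERNAL,cv2.CHAIN_APPROX_NONE); k=max(ks,key=cv2.contourArea).reshape(-1,2)+[305,140]
print(k.min(0),k.max(0)); print(cv2.minAreaRect(cast(c,k,.012)[:,:2].astype(np.float32)))
print(cast(c,[(333,155),(333,192)],.012).round(4),cast(c,(440,195),0))
```

```text
[322 153] [342 198]
((0.48187729716300964, 0.10669712722301483), (0.021311316639184952, 0.048478864133358), 0.30434897541999817)
[[0.4824 0.1288 0.012 ]
 [0.483  0.0891 0.012 ]] [[0.60183756 0.08213893 0.        ]]
```

Emit:
{"method": "step_arm", "body": {
  "commands": [
    {"travel": [0, 0, 0.04], "turn": [0, 0, 0]},
    {"travel": [0, 0, 0.08], "turn": [0, 0, 0]},
    {"travel": [0, 0, 0.12], "turn": [0, 0, 0]},
    {"travel": [0, 0, 0.155], "turn": [0, 0, 0]},
    {"travel": [0, 0, 0.175], "turn": [0, 0, 0]}
  ]
}}

```text
time: 15.05
position: [0.4623, 0.1071, 0.0246]
tool_rot: [-2.219, -2.219, 0.004]
ft_force: [0.1, -0.7, 0.6]
grip_width: 1.001
grip_force: 0.0
```

Emit:
{"method": "step_arm", "body": {
  "commands": [
    {"travel": [0, 0, 0.008], "turn": [0, 0, 0]},
    {"travel": [0, 0, 0.01], "turn": [0, 0, 0]},
    {"travel": [0, 0, 0.01], "turn": [0, 0, 0]},
    {"travel": [0, 0, 0.01], "turn": [0, 0, 0]}
  ],
  "gripper": 0.1,
  "force": 8
}}

```text
time: 15.45
position: [0.4654, 0.1071, 0.0188]
tool_rot: [2.219, 2.221, 0.002]
ft_force: [-0.3, -0.4, -0.2]
grip_width: 0.721
grip_force: 0.0
```

Emit:
{"method": "step_arm", "body": {
  "commands": [
    {"travel": [0, 0, 0], "turn": [0, 0, 0]},
    {"travel": [0, 0, 0], "turn": [0, 0, 0]},
    {"travel": [0, 0, 0], "turn": [0, 0, 0]},
    {"travel": [0, 0, 0], "turn": [0, 0, 0]},
    {"travel": [0, 0, 0], "turn": [0, 0, 0]}
  ]
}}

```text
time: 15.95
position: [0.4643, 0.1069, 0.0176]
tool_rot: [2.22, 2.222, -0.0]
ft_force: [1.1, -0.2, 0.5]
grip_width: 0.26
grip_force: 0.2
```

Emit:
{"method": "step_arm", "body": {
  "commands": [
    {"travel": [0, 0, 0], "turn": [0, 0, 0]},
    {"travel": [0, 0, 0], "turn": [0, 0, 0]},
    {"travel": [0, 0, 0], "turn": [0, 0, 0]},
    {"travel": [0, 0, 0], "turn": [0, 0, 0]}
  ]
}}

```text
time: 16.35
position: [0.4643, 0.1069, 0.0176]
tool_rot: [2.22, 2.222, -0.0]
ft_force: [-0.5, -0.8, 2.7]
grip_width: 0.267
grip_force: 8.0
```

Emit:
{"method": "step_arm", "body": {
  "commands": [
    {"travel": [0, 0, -0.03], "turn": [0, 0, 0]},
    {"travel": [0, 0, -0.07], "turn": [0, 0, 0]},
    {"travel": [0, 0, -0.11], "turn": [0, 0, 0]},
    {"travel": [0, 0, -0.14], "turn": [0, 0, 0]}
  ]
}}

```text
time: 16.75
position: [0.4645, 0.1076, 0.1594]
tool_rot: [2.219, 2.223, 0.001]
ft_force: [0.3, -0.5, 0.3]
grip_width: 0.263
grip_force: 8.0
```

Emit:
{"method": "step_arm", "body": {
  "commands": [
    {"travel": [0.03, 0.019, 0], "turn": [0, 0, 1.6]},
    {"travel": [0.06, 0.037, 0], "turn": [0, 0, 3.2]},
    {"travel": [0.09, 0.056, 0], "turn": [0, 0, 4.8]},
    {"travel": [0.12, 0.075, 0], "turn": [0, 0, 6.4]},
    {"travel": [0.152, 0.0935, 0], "turn": [0, 0, 7.6]}
  ]
}}

```text
time: 17.25
position: [0.5584, 0.2596, 0.1566]
tool_rot: [-2.365, -2.068, 0.002]
ft_force: [1.6, -0.2, 0.8]
grip_width: 0.264
grip_force: 8.0
```

Run:
```python
from h import *
ctrl.get_image('wrist')
c,im=look('w6.png');go((.5577,.2586,.022),-7.6)
import pickle;pickle.dump(c,open('w6.pkl','wb'))
```

```text
pos [0.5571 0.2651 0.1569] yaw -7.2 t 17.35 | travel [-0.0071  0.0016  0.1349] turn [-0.12 -0.29  0.39] F [-0.7  0.6 -0.2] w 0.267 q7 -0.93
```

View pics/w6.png

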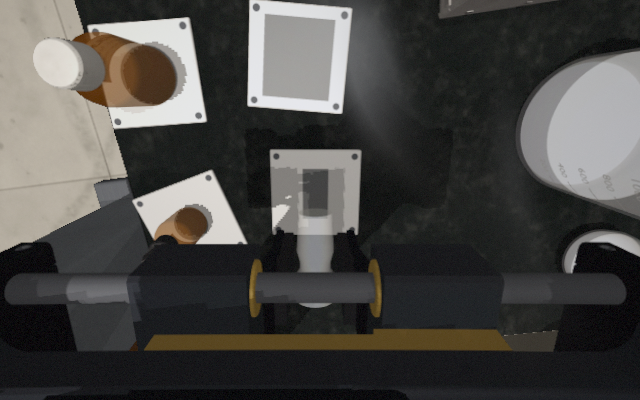

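The stopper is held with its thin end up the image, over the pad at (315,200). The bottle and dropper both stand. A beaker is at (580,130) and a flask at (605,255), so I'll check clearance for the hand's far end.

Run:
```python
from h import *
import pickle; c=pickle.load(open('w6.pkl','rb'))
print(cast(c,[(519,130),(540,190),(562,255)],0).round(3)); print(cast(c,[(519,130),(540,190),(562,255)],.08).round(3))
go((.5577,.2586,.022),-7.6)
```

```text
[[0.748 0.294 0.   ]
 [0.77  0.234 0.   ]
 [0.795 0.163 0.   ]]
[[0.701 0.307 0.08 ]
 [0.717 0.263 0.08 ]
 [0.736 0.211 0.08 ]]
pos [0.5571 0.2651 0.1569] yaw -7.2 t 17.35 | travel [-0.0071  0.0016  0.1349] turn [-0.12 -0.29  0.39] F [-0.7  0.6 -0.2] w 0.267 q7 -0.93
```

Clear. I'll settle, then descend.

Emit:
{"method": "step_arm", "body": {
  "commands": [
    {"travel": [0, 0, 0.04], "turn": [0, 0, 0]},
    {"travel": [0, 0, 0.08], "turn": [0, 0, 0]},
    {"travel": [0, 0, 0.115], "turn": [0, 0, 0]},
    {"travel": [0, 0, 0.12], "turn": [0, 0, 0]},
    {"travel": [0, 0, 0.12], "turn": [0, 0, 0]}
  ]
}}

```text
time: 17.85
position: [0.5569, 0.2584, 0.037]
tool_rot: [-2.362, -2.07, 0.003]
ft_force: [0.1, 0.0, 0.5]
grip_width: 0.26
grip_force: 8.0
```

Emit:
{"method": "step_arm", "body": {
  "commands": [
    {"travel": [0, 0, 0], "turn": [0, 0, 0]},
    {"travel": [0, 0, 0], "turn": [0, 0, 0]}
  ]
}}

```text
time: 18.05
position: [0.559, 0.2597, 0.0398]
tool_rot: [2.362, 2.069, 0.005]
ft_force: [0.4, 0.2, 0.1]
grip_width: 0.264
grip_force: 8.0
```

```bash
python3 -c "
from h import *
go((.5577,.2586,.022),-7.6)"
```

```text
pos [0.559  0.2597 0.0398] yaw -7.6 t 18.05 | travel [-0.0013 -0.0012  0.0178] turn [ 0.18 -0.1   0.04] F [0.4 0.2 0.1] w 0.264 q7 -1.01
```

Emit:
{"method": "step_arm", "body": {
  "commands": [
    {"travel": [-0.001, -0.001, 0.01], "turn": [0, 0, 0]},
    {"travel": [-0.001, -0.001, 0.017], "turn": [0, 0, 0]},
    {"travel": [-0.001, -0.001, 0.017], "turn": [0, 0, 0]}
  ]
}}

```text
time: 18.35
position: [0.5564, 0.2579, 0.02]
tool_rot: [2.363, 2.07, -0.001]
ft_force: [0.0, 0.5, 0.1]
grip_width: 0.268
grip_force: 8.0
```

Emit:
{"method": "step_arm", "body": {
  "commands": [
    {"travel": [0, 0, 0], "turn": [0, 0, 0]},
    {"travel": [0, 0, 0], "turn": [0, 0, 0]},
    {"travel": [0, 0, 0], "turn": [0, 0, 0]},
    {"travel": [0, 0, 0], "turn": [0, 0, 0]}
  ],
  "gripper": 0.6
}}

```text
time: 18.75
position: [0.5565, 0.2582, 0.0205]
tool_rot: [2.363, 2.07, -0.0]
ft_force: [-0.4, 0.8, -0.5]
grip_width: 0.538
grip_force: 0.0
```

Emit:
{"method": "step_arm", "body": {
  "commands": [
    {"travel": [0, 0, -0.02], "turn": [0, 0, 0]},
    {"travel": [0, 0, -0.06], "turn": [0, 0, 0]},
    {"travel": [0, 0, -0.1], "turn": [0, 0, 0]},
    {"travel": [0, 0, -0.14], "turn": [0, 0, 0]},
    {"travel": [0, 0, -0.18], "turn": [0, 0, 0]}
  ]
}}

```text
time: 19.25
position: [0.5562, 0.2586, 0.2038]
tool_rot: [2.362, 2.071, 0.002]
ft_force: [1.1, -0.0, 0.4]
grip_width: 0.596
grip_force: 0.0
```

Run:
```python
from h import *
ctrl.get_image('wrist')
c,im=look('w7.png');go((.45,.26,.2),-83)
import pickle;pickle.dump(c,open('w7.pkl','wb'))
```

```text
pos [0.5588 0.261  0.2083] yaw -7.5 t 19.35 | travel [-0.0153 -0.1079  0.0072] turn [ 0.25 -0.64 75.48] F [ 1.   1.9 -0.8] w 0.601 q7 -0.9
```

View pics/w7.png

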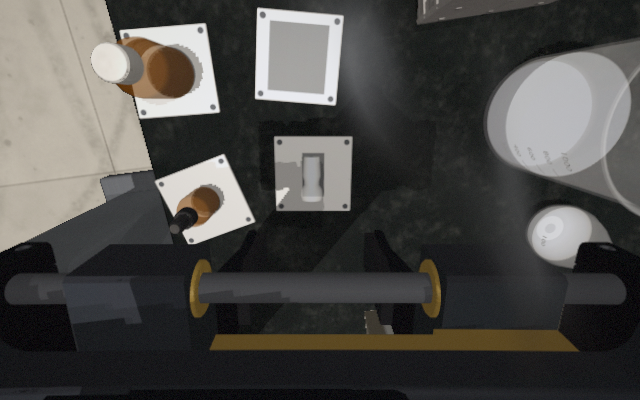

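Emit:
{"method": "step_arm", "body": {
  "commands": [
    {"travel": [-0.015, -0.02, 0], "turn": [0, 0, 8]},
    {"travel": [-0.03, -0.04, 0], "turn": [0, 0, 16]},
    {"travel": [-0.045, -0.06, 0], "turn": [0, 0, 24]},
    {"travel": [-0.06, -0.08, 0], "turn": [0, 0, 32]},
    {"travel": [-0.0735, -0.099, 0], "turn": [0, 0, 40]}
  ],
  "gripper": 1.0
}}

```text
time: 19.85
position: [0.4474, 0.1982, 0.2007]
tool_rot: [2.931, 1.13, -0.0]
ft_force: [-1.1, 0.2, 1.5]
grip_width: 0.953
grip_force: 0.0
```

Emit:
{"method": "step_arm", "body": {
  "commands": [
    {"travel": [-0.018, 0.023, 0], "turn": [0, 0, 8]},
    {"travel": [-0.036, 0.046, 0], "turn": [0, 0, 16]},
    {"travel": [-0.055, 0.07, 0], "turn": [0, 0, 24]},
    {"travel": [-0.075, 0.094, 0], "turn": [0, 0, 32]},
    {"travel": [-0.094, 0.118, 0], "turn": [0, 0, 35]}
  ]
}}

```text
time: 20.35
position: [0.4587, 0.047, 0.2012]
tool_rot: [3.134, 0.199, 0.001]
ft_force: [0.0, 0.6, -1.2]
grip_width: 0.998
grip_force: 0.0
```

Run:
```python
from h import *
import pickle; c=pickle.load(open('w7.pkl','rb'))
print("cap",cast(c,(113,63),.109),"pad/disc timer", cast(c,[(258,9),(343,14),(338,105),(256,100)],.004).mean(0),"stopper",cast(c,(313,179),.016),"bottle foot",cast(c,[(196,72)],.02), "bulb",cast(c,(176,226),.091))
go((.46,-.19,.2),-83)
```

```text
cap [[0.43311767 0.3802536  0.109     ]] pad/disc timer [0.55978203 0.37844309 0.004     ] stopper [[0.55780767 0.25746986 0.016     ]] bottle foot [[0.46077639 0.37757582 0.02      ]] bulb [[0.43718018 0.2496548  0.091     ]]
pos [0.4587 0.047  0.2012] yaw -82.7 t 20.35 | travel [-0.0288  0.2353  0.0015] turn [ 0.08 -0.05  0.28] F [ 0.   0.6 -1.2] w 0.998 q7 -1.56
```

Emit:
{"method": "step_arm", "body": {
  "commands": [
    {"travel": [-0.005, 0.045, 0], "turn": [0, 0, 0]},
    {"travel": [-0.011, 0.09, 0], "turn": [0, 0, 0]},
    {"travel": [-0.017, 0.135, 0], "turn": [0, 0, 0]},
    {"travel": [-0.022, 0.18, 0], "turn": [0, 0, 0]},
    {"travel": [-0.028, 0.225, 0], "turn": [0, 0, 0]}
  ]
}}

```text
time: 20.85
position: [0.4604, -0.1802, 0.2014]
tool_rot: [3.134, 0.206, 0.001]
ft_force: [1.0, 0.6, -0.6]
grip_width: 0.999
grip_force: 0.0
```

Emit:
{"method": "step_arm", "body": {
  "commands": [
    {"travel": [0, 0, 0], "turn": [0, 0, 0]},
    {"travel": [0, 0, 0], "turn": [0, 0, 0]},
    {"travel": [0, 0, 0], "turn": [0, 0, 0]}
  ]
}}

```text
time: 21.15
position: [0.4607, -0.1773, 0.2009]
tool_rot: [-3.135, -0.208, -0.001]
ft_force: [-0.2, -0.3, -0.6]
grip_width: 1.004
grip_force: 0.0
```

Run:
```python
from h import *
c,im=look('w8.png'); hsv=cv2.cvtColor(im,cv2.COLOR_BGR2HSV)
m=cv2.inRange(hsv,(0,0,85),(180,110,255)); m[215:]=0
ks,_=cv2.findContours(m,cv2.RETR_EXTERNAL,cv2.CHAIN_APPROX_NONE)
for k in ks:
    if cv2.contourArea(k)>1500: k=k.reshape(-1,2); print(k.mean(0),cv2.minAreaRect(cast(c,k,.014)[:,:2].astype(np.float32)))
go((.474,-.189,.021),-83)
```

```text
[627.58490566 173.43396226] ((0.500003457069397, -0.48965075612068176), (0.07518964260816574, 0.030916733667254448), 22.986093521118164)
[328.55092593 151.5       ] ((0.4864298403263092, -0.18702420592308044), (0.05816598981618881, 0.06451477855443954), 7.564648628234863)
[389.53141361  25.15117801] ((0.6200475692749023, -0.22356954216957092), (0.048636723309755325, 0.4773329496383667), 0.17385102808475494)
pos [ 0.4608 -0.1771  0.2009] yaw -82.4 t 21.2 | travel [0.0115 0.0135 0.1799] turn [ 0.01 -0.02  0.62] F [ 0.1 -0.  -0.2] w 1.004 q7 -1.14
```

View pics/w8.png

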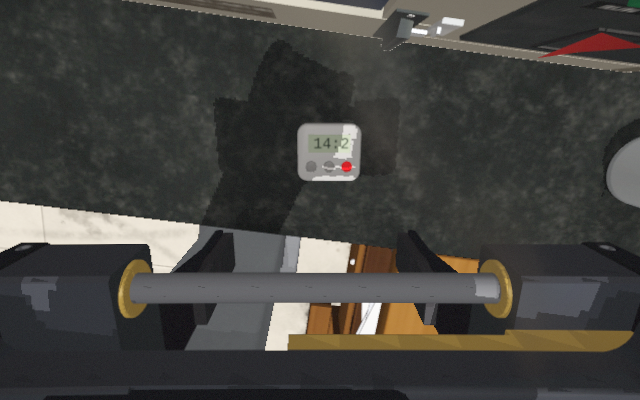

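The timer is at (329,152), aligned with the tool. The way down is clear.

Emit:
{"method": "step_arm", "body": {
  "commands": [
    {"travel": [0.0125, 0.01, 0.035], "turn": [0, 0, 0]},
    {"travel": [0.0125, 0.01, 0.075], "turn": [0, 0, 0]},
    {"travel": [0.0125, 0.01, 0.115], "turn": [0, 0, 0]},
    {"travel": [0.0125, 0.01, 0.15], "turn": [0, 0, 0]},
    {"travel": [0.0125, 0.01, 0.165], "turn": [0, 0, 0]}
  ]
}}

```text
time: 21.7
position: [0.4723, -0.1848, 0.0328]
tool_rot: [-3.132, -0.208, 0.006]
ft_force: [-0.3, -0.0, 0.3]
grip_width: 1.003
grip_force: 0.0
```

Emit:
{"method": "step_arm", "body": {
  "commands": [
    {"travel": [0, 0, 0.01], "turn": [0, 0, 0]},
    {"travel": [0, 0, 0.016], "turn": [0, 0, 0]},
    {"travel": [0, 0, 0.016], "turn": [0, 0, 0]},
    {"travel": [0, 0, 0.016], "turn": [0, 0, 0]}
  ]
}}

```text
time: 22.1
position: [0.4752, -0.1876, 0.0208]
tool_rot: [3.134, 0.204, 0.003]
ft_force: [0.2, -0.9, 0.1]
grip_width: 0.997
grip_force: 0.0
```

Emit:
{"method": "step_arm", "body": {
  "commands": [
    {"travel": [0, 0, 0], "turn": [0, 0, 0]},
    {"travel": [0, 0, 0], "turn": [0, 0, 0]},
    {"travel": [0, 0, 0], "turn": [0, 0, 0]},
    {"travel": [0, 0, 0], "turn": [0, 0, 0]},
    {"travel": [0, 0, 0], "turn": [0, 0, 0]}
  ],
  "gripper": 0.5,
  "force": 15
}}

```text
time: 22.6
position: [0.4743, -0.1875, 0.0198]
tool_rot: [3.134, 0.204, 0.0]
ft_force: [-0.3, -0.8, 2.4]
grip_width: 0.733
grip_force: 15.0
```

Emit:
{"method": "step_arm", "body": {
  "commands": [
    {"travel": [0, 0, 0], "turn": [0, 0, 0]},
    {"travel": [0, 0, 0], "turn": [0, 0, 0]},
    {"travel": [0, 0, 0], "turn": [0, 0, 0]}
  ]
}}

```text
time: 22.9
position: [0.4743, -0.1875, 0.0198]
tool_rot: [3.134, 0.204, 0.0]
ft_force: [-0.8, -2.6, 4.8]
grip_width: 0.737
grip_force: 15.0
```

```bash
python3 -c "
from h import *
go((.45,-.05,.2),-83)"
```

```text
pos [ 0.4743 -0.1875  0.0198] yaw -82.6 t 22.9 | travel [-0.0062 -0.1394 -0.1803] turn [ 0.03 -0.01  0.44] F [-0.8 -2.6  4.8] w 0.737 q7 -1.3
```

Emit:
{"method": "step_arm", "body": {
  "commands": [
    {"travel": [0, 0, -0.02], "turn": [0, 0, 0]},
    {"travel": [0, 0, -0.05], "turn": [0, 0, 0]},
    {"travel": [0, 0, -0.09], "turn": [0, 0, 0]},
    {"travel": [0, 0, -0.13], "turn": [0, 0, 0]},
    {"travel": [0, 0, -0.16], "turn": [0, 0, 0]}
  ]
}}

```text
time: 23.4
position: [0.4745, -0.1868, 0.1815]
tool_rot: [3.134, 0.205, 0.002]
ft_force: [0.3, -0.7, -1.1]
grip_width: 0.729
grip_force: 15.0
```

Emit:
{"method": "step_arm", "body": {
  "commands": [
    {"travel": [0.003, -0.04, 0], "turn": [0, 0, 0]},
    {"travel": [0.006, -0.085, 0], "turn": [0, 0, 0]},
    {"travel": [0.009, -0.13, 0], "turn": [0, 0, 0]},
    {"travel": [0.012, -0.18, 0], "turn": [0, 0, 0]},
    {"travel": [0.015, -0.227, 0], "turn": [0, 0, 0]}
  ]
}}

```text
time: 23.9
position: [0.4586, 0.042, 0.1791]
tool_rot: [3.135, 0.204, -0.001]
ft_force: [0.9, -0.2, -1.0]
grip_width: 0.734
grip_force: 15.0
```

Emit:
{"method": "step_arm", "body": {
  "commands": [
    {"travel": [0.006, -0.03, 0], "turn": [0, 0, -4]},
    {"travel": [0.012, -0.06, 0], "turn": [0, 0, -11]},
    {"travel": [0.018, -0.09, 0], "turn": [0, 0, -19]},
    {"travel": [0.025, -0.125, 0], "turn": [0, 0, -27]},
    {"travel": [0.031, -0.157, 0], "turn": [0, 0, -35]}
  ]
}}

```text
time: 24.4
position: [0.4694, 0.2011, 0.1792]
tool_rot: [-2.925, -1.146, 0.0]
ft_force: [0.3, 1.2, -1.0]
grip_width: 0.735
grip_force: 15.0
```

Emit:
{"method": "step_arm", "body": {
  "commands": [
    {"travel": [0.028, -0.01, 0], "turn": [0, 0, -8]},
    {"travel": [0.056, -0.02, 0], "turn": [0, 0, -16]},
    {"travel": [0.084, -0.03, 0], "turn": [0, 0, -24]},
    {"travel": [0.112, -0.04, 0], "turn": [0, 0, -32]},
    {"travel": [0.139, -0.048, 0], "turn": [0, 0, -35]}
  ]
}}

```text
time: 24.9
position: [0.5399, 0.33, 0.1783]
tool_rot: [-2.445, -1.97, 0.003]
ft_force: [0.3, 1.0, 0.2]
grip_width: 0.735
grip_force: 15.0
```

Emit:
{"method": "step_arm", "body": {
  "commands": [
    {"travel": [0, 0, 0], "turn": [0, 0, 0]},
    {"travel": [0, 0, 0], "turn": [0, 0, 0]}
  ]
}}

```text
time: 25.1
position: [0.5392, 0.3292, 0.1784]
tool_rot: [-2.449, -1.965, 0.003]
ft_force: [0.0, 0.6, -1.5]
grip_width: 0.734
grip_force: 15.0
```

Run:
```python
from h import *
c,im=look('w9.png');go((.5565,.3665,.1),-11.8)
import pickle;pickle.dump(c,open('w9.pkl','wb'))
```

```text
pos [0.5394 0.3283 0.1787] yaw -12.6 t 25.15 | travel [0.0411 0.0085 0.0787] turn [-0.08  0.07 -0.76] F [-0.3  0.   0.2] w 0.728 q7 -1.14
```

View pics/w9.png

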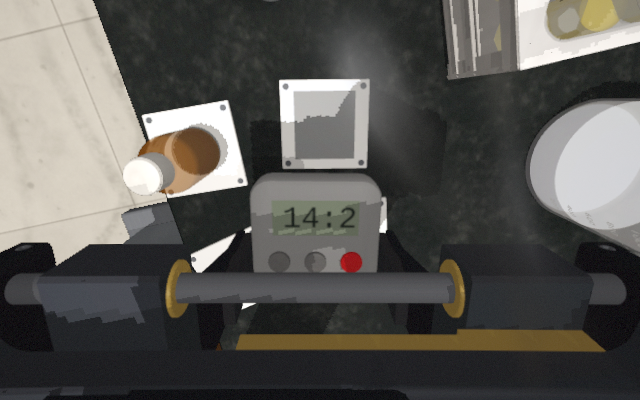

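The timer is held square, with its top edge at row 173 and its sides at columns 251 and 380. Its pad is at (324,124).

Run:
```python
from h import *
import pickle; c=pickle.load(open('w9.pkl','rb')); s=ctrl.get_state(); M=Ro.from_rotvec(s["tool_rot"]).as_matrix()
p=cast(c,[(316,174),(251,220),(380,220)],.176); print(((p-s["position"])@M).round(4))
print("pad",cast(c,[(281,81),(368,80),(366,167),(281,167)],.004).round(4),cast(c,[(281,81),(368,80),(366,167),(281,167)],.004).mean(0), "rack",cast(c,(450,78),0))
print(M[:2,:2].round(3))
```

```text
[[ 0.0455 -0.0006  0.0027]
 [ 0.0226 -0.0321  0.0028]
 [ 0.0227  0.0304  0.0027]]
pad [[0.5278 0.4269 0.004 ]
 [0.6061 0.4103 0.004 ]
 [0.5903 0.3305 0.004 ]
 [0.5079 0.3487 0.004 ]] [0.55801963 0.37911899 0.004     ] rack [[0.68105296 0.39542629 0.        ]]
[[ 0.217  0.976]
 [ 0.976 -0.217]]
```

Emit:
{"method": "step_arm", "body": {
  "commands": [
    {"travel": [0.02, 0.006, 0], "turn": [0, 0, 0]},
    {"travel": [0.0395, 0.0105, 0.02], "turn": [0, 0, 0]},
    {"travel": [0.0395, 0.0105, 0.05], "turn": [0, 0, 0]},
    {"travel": [0.0395, 0.0105, 0.075], "turn": [0, 0, 0]},
    {"travel": [0.0395, 0.0105, 0.08], "turn": [0, 0, 0]}
  ]
}}

```text
time: 25.65
position: [0.5576, 0.3619, 0.0963]
tool_rot: [2.451, 1.963, -0.009]
ft_force: [0.5, -1.0, -0.5]
grip_width: 0.733
grip_force: 15.0
```

Emit:
{"method": "step_arm", "body": {
  "commands": [
    {"travel": [0, 0, 0], "turn": [0, 0, 0]},
    {"travel": [0, 0, 0], "turn": [0, 0, 0]},
    {"travel": [0, 0, 0], "turn": [0, 0, 0]}
  ]
}}

```text
time: 25.95
position: [0.5597, 0.3654, 0.1015]
tool_rot: [2.451, 1.964, 0.004]
ft_force: [-0.0, 0.1, -0.3]
grip_width: 0.735
grip_force: 15.0
```

Run:
```python
from h import *
go((.5582,.3652,.025),-12)
```

```text
pos [0.5597 0.3654 0.1015] yaw -12.6 t 25.95 | travel [-0.0006 -0.0016  0.0764] turn [ 0.12 -0.1  -0.59] F [-0.   0.1 -0.3] w 0.735 q7 -1.22
```

Lowering gently.

Emit:
{"method": "step_arm", "body": {
  "commands": [
    {"travel": [0, 0, 0.02], "turn": [0, 0, 0]},
    {"travel": [0, 0, 0.035], "turn": [0, 0, 0]},
    {"travel": [0, 0, 0.05], "turn": [0, 0, 0]},
    {"travel": [0, 0, 0.06], "turn": [0, 0, 0]},
    {"travel": [0, 0, 0.066], "turn": [0, 0, 0]}
  ]
}}

```text
time: 26.45
position: [0.5581, 0.3645, 0.0315]
tool_rot: [-2.45, -1.965, 0.004]
ft_force: [-0.2, 0.6, -1.1]
grip_width: 0.734
grip_force: 15.0
```

Emit:
{"method": "step_arm", "body": {
  "commands": [
    {"travel": [0, 0, 0.003], "turn": [0, 0, 0]},
    {"travel": [0, 0, 0.006], "turn": [0, 0, 0]},
    {"travel": [0, 0, 0.008], "turn": [0, 0, 0]},
    {"travel": [0, 0, 0.008], "turn": [0, 0, 0]}
  ]
}}

```text
time: 26.85
position: [0.559, 0.3651, 0.0256]
tool_rot: [2.451, 1.965, 0.0]
ft_force: [-0.1, -0.5, -0.2]
grip_width: 0.732
grip_force: 15.0
```

Emit:
{"method": "step_arm", "body": {
  "commands": [
    {"travel": [0, 0, 0], "turn": [0, 0, 0]},
    {"travel": [0, 0, 0], "turn": [0, 0, 0]},
    {"travel": [0, 0, 0], "turn": [0, 0, 0]},
    {"travel": [0, 0, 0], "turn": [0, 0, 0]}
  ],
  "gripper": 1.0
}}

```text
time: 27.25
position: [0.559, 0.3651, 0.0257]
tool_rot: [2.451, 1.965, 0.0]
ft_force: [-0.1, 0.7, 0.1]
grip_width: 0.97
grip_force: 0.0
```

Emit:
{"method": "step_arm", "body": {
  "commands": [
    {"travel": [0, 0, -0.02], "turn": [0, 0, 0]},
    {"travel": [0, 0, -0.05], "turn": [0, 0, 0]},
    {"travel": [0, 0, -0.09], "turn": [0, 0, 0]},
    {"travel": [0, 0, -0.13], "turn": [0, 0, 0]},
    {"travel": [0, 0, -0.17], "turn": [0, 0, 0]}
  ]
}}

```text
time: 27.75
position: [0.5587, 0.3653, 0.1989]
tool_rot: [2.45, 1.966, 0.002]
ft_force: [1.2, -0.0, -0.3]
grip_width: 0.998
grip_force: 0.0
```

Emit:
{"method": "step_arm", "body": {
  "commands": [
    {"travel": [-0.04, 0, -0.01], "turn": [0, 0, 0]},
    {"travel": [-0.08, 0, -0.02], "turn": [0, 0, 0]},
    {"travel": [-0.1, 0, -0.03], "turn": [0, 0, 0]},
    {"travel": [-0.1, 0, -0.03], "turn": [0, 0, 0]},
    {"travel": [-0.1, 0, -0.03], "turn": [0, 0, 0]}
  ]
}}

```text
time: 28.25
position: [0.5374, 0.2676, 0.2269]
tool_rot: [2.451, 1.964, 0.003]
ft_force: [0.4, 0.6, -0.5]
grip_width: 1.0
grip_force: 0.0
```

Run:
```python
from h import *
ctrl.get_image('wrist')
c,im=look('w10.png')
go((.5,.3,.2))
import pickle;pickle.dump(c,open('w10.pkl','wb'))
```

```text
pos [0.5368 0.2687 0.2259] yaw -12.5 t 28.35 | travel [ 0.0226 -0.0427  0.0259] turn [-0.   -0.05 -0.  ] F [-0.5  0.2 -0.8] w 0.998 q7 -1.01
```

View pics/w10.png

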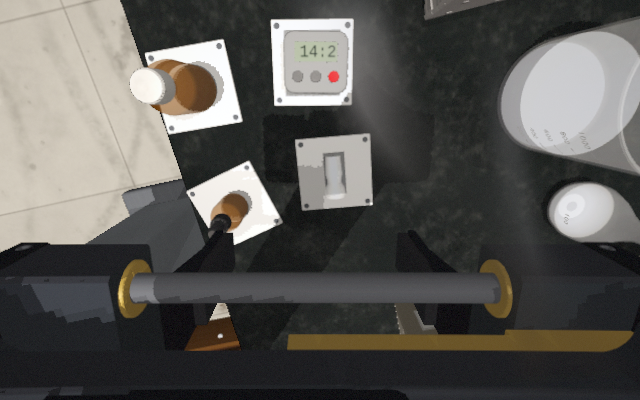

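All four are on their pads: bottle (185,85), timer (318,62), stopper (335,175), dropper (235,205). The timer is slightly right of centre, so I'll check the numbers.

Run:
```python
from h import *
import pickle; c=pickle.load(open('w10.pkl','rb'))
print("timer pad",cast(c,[(272,20),(353,19),(352,105),(275,106)],.004).mean(0).round(4),"timer top",cast(c,[(285,30),(348,30),(351,93),(286,94)],.02).mean(0).round(4))
print("stopper",cast(c,(334,176),.016).round(4),"pad",cast(c,[(297,138),(370,134),(373,206),(303,211)],.004).mean(0).round(4))
print("bulb",cast(c,(220,223),.09).round(4),"pad",cast(c,[(189,192),(249,162),(283,218),(220,251)],.004).mean(0).round(4))
print("cap",cast(c,(152,86),.108).round(4),"pad",cast(c,[(146,53),(224,40),(243,121),(169,134)],.004).mean(0).round(4))
```

```text
timer pad [0.5589 0.3781 0.004 ] timer top [0.5633 0.3771 0.02  ]
stopper [[0.5562 0.259  0.016 ]] pad [0.5589 0.2587 0.004 ]
bulb [[0.4445 0.2562 0.09  ]] pad [0.4352 0.245  0.004 ]
cap [[0.4342 0.38   0.108 ]] pad [0.4319 0.3814 0.004 ]
```

Emit:
{"method": "step_arm", "body": {
  "commands": [
    {"travel": [-0.01, -0.03, 0], "turn": [0, 0, 0]},
    {"travel": [-0.03, -0.06, 0], "turn": [0, 0, 0]},
    {"travel": [-0.06, -0.08, 0], "turn": [0, 0, 0]},
    {"travel": [-0.06, -0.08, 0], "turn": [0, 0, 0]},
    {"travel": [-0.06, -0.08, 0], "turn": [0, 0, 0]}
  ]
}}

```text
time: 28.85
position: [0.4465, 0.2258, 0.2259]
tool_rot: [2.45, 1.962, 0.001]
ft_force: [0.2, -0.1, 0.1]
grip_width: 1.0
grip_force: 0.0
```

Run:
```python
from h import *
ctrl.get_image('wrist')
c,im=look('w11.png')
import pickle;pickle.dump(c,open('w11.pkl','wb'))
cv2.imwrite('pics/w11c.png',cv2.resize(im[60:230,220:420],None,fx=3,fy=3))
```

```text
(no output)
```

View pics/w11c.png

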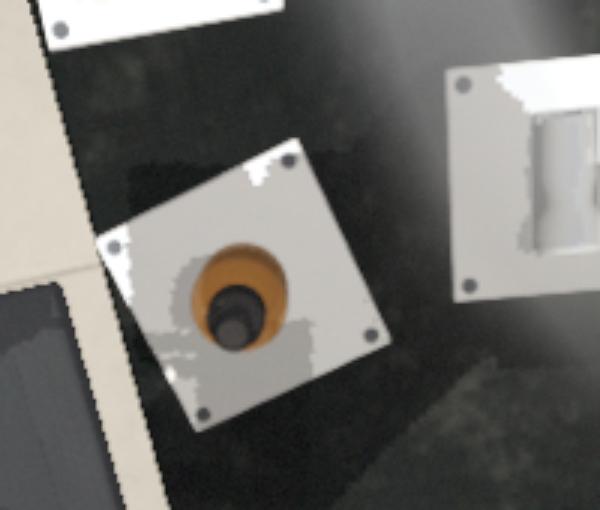

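The dropper stands upright near its pad's centre: bulb tip at crop (233,330), pad centre at about (245,288).

Run:
```python
from h import *
import pickle; c=pickle.load(open('w11.pkl','rb'))
f=lambda x,y:(220+x/3,60+y/3)
print("bulb",cast(c,f(233,328),.091).round(4),"body@50",cast(c,f(240,298),.052).round(4),"pad",cast(c,[f(*p) for p in((97,240),(298,138),(390,343),(197,432))],.004).mean(0).round(4))
s=ctrl.get_state(); print(s["time"],s["grip_force"]); ctrl.close_job()
```

```text
bulb [[0.4354 0.2486 0.091 ]] body@50 [[0.4362 0.2502 0.052 ]] pad [0.4348 0.244  0.004 ]
28.95 0.0
the job is handed in; nothing more can be done
```

The job is handed in after 29 s of robot time: all four items sit released on their matching pads, each measured within about 6 mm of centre, and the white bottle and wash bottle were never deliberately touched, though I did not re-measure their positions.

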